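# Seat the weighing bowl on the balance, tare it, weigh a dropper bottle

### The job

Weigh the taller of the two dropper bottles. First put the empty aluminium weighing bowl on the balance's post, pressing only lightly and turning it until its foot drops over the post's cross bar and sits fully home, and let go of it; then press the tare key (the long bar key) gently down for a moment, and after that stand the tall bottle upright in the bowl. Do not overload the post, leave the round power key alone and leave everything else where it stands.

Things in the scene. Friction and masses are not known exactly. Their poses are not given: they have to be found in the camera images.
- balance: white bench balance, fixed, 230 x 170 mm, top 42 mm above the bench; origin at the centre of its underside. Its front, with the keys, faces its own -x; z up. A sprung steel load post stands on it, vertical, 40 mm along +x from the origin; the two keys lie 88 mm along -x
- seat (a point): point on the load post's axis, on the post's shoulder (disc 48 mm across), 62 mm above the bench: the centre of the bowl's underside lies here when the bowl is home. Axes as the balance's. From the shoulder a spigot 16 mm across stands up 17 mm, its last 6 mm a cone narrowing to 6 mm
- bar_top (a point): point on the post's axis, 5.3 mm above the shoulder, level with the top of the cross bar: square-edged, 5 mm wide, 32 mm long, lying on the shoulder across the spigot. It runs roughly along the balance's y but stands up to 0.7 rad either way from it, differently each time; no reading gives its direction (this point has the balance's axes)
- load_post (a joint): how far the load post is pressed down, m (0 = unloaded). It is sprung, about 3 N for each mm, and stops at 6.5 mm; it is overloaded beyond 5 mm (about 15 N). The bowl alone sinks it about 0.5 mm
- bowl_center (a point): weighing bowl of plain turned aluminium on a foot, 47 mm high, 65 mm across, about 0.16 kg, loose, upright; this point is on its axis half-way up, 23.5 mm above its underside, z up out of the mouth. Wall nearly upright (62 to 65 mm across) from 26 to 47 mm up: grip it there from outside. A pouring lip sticks out 9 mm at the rim on its +x side. Flat floor inside, 24 mm above the underside
- bowl: the same bowl; origin at the centre of its underside. Its foot is 40 mm across and 20 mm high, with a bore 20 mm across and 19 mm deep from below, and a slot 7.5 mm wide, 6.5 mm high right across the underside along the bowl's x (the lip's direction). With the slot in line with the post's cross bar, either way round, within about 0.08 rad, the foot drops 5.3 mm over the bar onto the shoulder
- tare_key (a joint): travel of the tare key, m: 0 = up, 0.0055 = fully down at about 5.5 N; it counts as pressed beyond 2.5 mm (about 3 N) and springs back
- tare_top (a point): centre of the top of the tare key: the long white bar key, 18 x 56 mm, long along the balance's y, 50 mm above the bench, on the -y side of the balance's front; pressed straight down. Below its travel it is hard: keep to about 5 N; more than 25 N on the balance damages it
- power_key (a joint): travel of the power key, m: 0 = up, 0.0055 = fully down; it must not be pressed
- power_top (a point): centre of the top of the power key: small round white key, 16 mm across, on the +y side of the balance's front, 82 mm beside the tare key
- tall_center (a point): the taller dropper bottle, 110 mm high: amber glass body 34 mm across up to 68 mm, black cap 21 mm across up to 82 mm, then a rubber bulb 12 mm across; 0.05 to 0.1 kg, loose, upright. This point is on its axis half-way up, 55 mm above its underside. Grip it round the body; in the bowl the rim reaches 23 mm up it
- short_center (a point): the shorter dropper bottle, same shape but 98 mm high (body up to 56 mm), to be left alone; point on its axis 49 mm above its underside
- stopper: crystal bottle stopper, upside down, 30 x 35 x 34 mm; origin under its centre; leave it
- marker: marker pen lying on the clipboard, 134 mm long along its own y, 17 mm thick; leave it
- tweezers: steel tweezers lying on the clipboard, 120 x 14 x 8 mm, along their own y; leave them
Things that resemble listed ones, but are neither listed nor needed, are in the scene too. What is shaped like the part that bears tall_center but blue is not meant.

How it is judged:
By the outcome, as a careful person would: the job done as asked, in the order asked, and still so for the second after the job is handed in, with the robot touching nothing.
It also fails if it takes over 72 s, if anything falls off the work surface, if the arm or the gripper's body presses on something with over 40 N, if the wrist force passes 120 N, or if a joint passes its speed limit or range.

### The arm

A 6-joint arm with a two-finger parallel gripper is mounted at the origin on a cart in front of the work surface, level with it; the furniture and walls round the work are solid. World frame = base frame: x ahead of the robot, y to its left, z up, the work surface at z = 0. Lengths are in m, angles in degrees, forces in N, time in s.
With the tool pointing down it reaches from about 0.4 to 0.825 m from the base axis. Payload 7 kg.
Tool frame: the origin (TCP) lies midway between the tips of the shut fingers; the grasp point (between the pads) lies 19 mm behind it (ctrl.hold_point_z is the distance from the TCP to the grasp point, in m); z points along the fingers, x is the direction in which the jaws open and shut, and the axes are right-handed (so a half turn about z gives the same grasp; the last joint's range is limited). The gripper opens to 88 mm and grips with 3 to 60 N. Pads are 19 mm wide; open, the fingers measure 130 mm over their backs; the gripper's body (78 mm by 193 mm) begins 47 mm behind the grasp point.
Start: joints at [-58.608, 20.546, 0.682, 0, -70.136, -16.507], TCP at [0.173, -0.652, 0.227] pointing down, gripper open.
Joint ranges: [-176.03, 176.03], [-82.01, 121.73], [-58.28, 71.71], [-173.87, 95.51], [-174.79, -0.11], [-173.66, 173.66]. Speed limits (degrees/s): [136.94, 136.94, 172.46, 180, 180, 180].

### API

Orientations are given as [roll, pitch, yaw] about the fixed x, y, z axes, in that order (R = Rz(yaw) Ry(pitch) Rx(roll)).
In Python, from plant import ctrl gives the robot as it stands.
- The arm moves only by the tool apply_moves, never from a script. Its argument "motion" is a list of rows, each a list of 2 entries, a list of its own where there are three numbers: the shift along the world's x, y, z in cm, then the turn about the world's z in degrees. In form: [[[tx, ty, tz], roll], ...]. A call has 1 to 10 rows; each row is the pose to reach, as a shift and turn from the pose commanded when the call began; what a row does not reach only later rows make up. A row lasts 1/10 s, in which the tool goes at most 50 mm and 8.59 degrees, less where a joint would pass 70% of its speed; a pose out of reach is approached as far as the arm can. A call with a gripper value outside its range is refused whole. "hand" is the finger opening in cm, from 0 to 8.76, set as the call begins (left out, the last holds). The fingers move at their own pace and stop on an object; the grip force is fixed at half the most. Time passes only in rows, so rows that repeat a pose let the fingers close. It gives the time, the measured TCP pose, the force and the opening at its end, in the units of the state.
- ctrl.get_obs(): the state, without advancing time (a new reading comes with each control period).
- ctrl.snapshot(name): name is "scene" or "side" or "wrist"; returns (picture, depth): 480x640x3 uint8, blue, green, red; 480x640 float32, m along the optical axis (not along the pixel's ray), 0 where there is no reading.
- ctrl.camera_model(name): a dict with "fx", "fy", "cx", "cy" (pixels), "k1" (the pictures are not rectified: a ray, as slopes to the right and down, at radius r is drawn at 1 + k1 r^2 times it, then the intrinsics apply), "cam_to_world" (4x4, takes a point from camera to world coordinates); the wrist camera has in their place "tool_from_camera" (4x4, takes a point from camera to tool coordinates, whose origin is the TCP and whose axes are the tool frame's). Camera axes: x right, y down, z forward; pixel columns grow to the right and rows downward; lengths in m; the calibration is good to about 2 mm. A picture is of the moment at which its call begins: read the wrist's pose just before it. camera_model takes no time and is no camera call.
- ctrl.close_job(): hands the job in, once; it reports no verdict.
The state is a dict: "clock": time; "joint_pos": joint angles; "qvel": joint speeds; "tau": joint torques, N m; "tool_pos": TCP position; "orientation": TCP orientation; "force": force on the tool from outside, world axes, zero at the start; "moment": the same for the moment, N m; "opening": finger opening in m.
Only numpy, scipy, OpenCV 4.12 (cv2) and the standard library are available. Lean on these libraries where they do the work, as an engineer would, in place of code of your own. Each camera call takes 0.05 s, during which the arm holds its last target.

## Working session

There is one attempt and no reset: what is moved stays moved. The work goes in short steps, Python scripts to look and compute and a tool call to move; the robot and the scene stay as the last step left them, time stands still between calls to the robot, and variables do not carry over. Pictures are saved under pics/ and viewed, and the job is handed in when it is done.

Besides the shell and the picture viewer there is one more tool, called after "Call:" by a JSON object that holds its "method" and its "body". apply_moves: Moves the arm, as the interface text tells. Its arguments: {"type":"object","properties":{"motion":{"type":"array"},"hand":{"type":"number"}},"required":["motion"]}

```bash
ls; mkdir -p pics; cat > h.py <<'E'
import numpy as np, cv2
from plant import ctrl
from scipy.spatial.transform import Rotation as R
def cam(name,obs=None):
    m=ctrl.camera_model(name)
    if 'cam_to_world' in m: T=np.array(m['cam_to_world'])
    else:
        o=obs; W=np.eye(4); W[:3,:3]=R.from_euler('xyz',o['orientation'],degrees=True).as_matrix(); W[:3,3]=o['tool_pos']
        T=W@np.array(m['tool_from_camera'])
    K=np.array([[m['fx'],0,m['cx']],[0,m['fy'],m['cy']],[0,0,1]]); return K,m['k1'],T
def rays(c,uv):
    K,k1,T=c; uv=np.atleast_2d(np.array(uv,float))
    p=cv2.undistortPoints(uv[:,None],K,np.array([k1,0,0,0,0.]))[:,0]
    d=np.c_[p,np.ones(len(p))]@T[:3,:3].T
    return T[:3,3],d
def onplane(c,uv,z):
    o,d=rays(c,uv); return o+d*((z-o[2])/d[:,2])[:,None]
def withdepth(c,uv,D):
    o,d=rays(c,uv); return o+d*np.atleast_1d(D)[:,None]
def proj(c,P):
    K,k1,T=c; P=np.atleast_2d(np.array(P,float)); Ti=np.linalg.inv(T)
    return cv2.projectPoints(P[:,None],cv2.Rodrigues(Ti[:3,:3])[0],Ti[:3,3],K,np.array([k1,0,0,0,0.]))[0][:,0]
def snap(name,tag):
    o=ctrl.get_obs(); im,D=ctrl.snapshot(name); c=cam(name,o)
    cv2.imwrite(f'pics/{tag}.png',im); np.savez(f'{tag}.npz',im=im,D=D,K=c[0],k1=c[1],T=c[2]); return im,D,c
def load(tag):
    z=np.load(tag+'.npz'); return z['im'],z['D'],(z['K'],float(z['k1']),z['T'])
E
python3 - <<'E'
from h import *
for n in('scene','side','wrist'): 
    im,D,c=snap(n,n+'0'); print(n,c[0][0,0],c[1],c[2].round(3).tolist())
print(ctrl.get_obs())
E
```

```text
pics
scene 509.2377619223755 -0.06611957943128144 [[-0.586, -0.442, 0.679, -0.24], [-0.81, 0.337, -0.479, 0.426], [-0.017, -0.831, -0.556, 0.671], [0.0, 0.0, 0.0, 1.0]]
side 460.0340166985815 -0.07045218483366632 [[0.983, -0.073, 0.166, 0.358], [-0.181, -0.434, 0.883, -0.946], [0.007, -0.898, -0.44, 0.493], [0.0, 0.0, 0.0, 1.0]]
wrist 368.81655804886935 -0.059840757868184664 [[-0.257, 0.936, 0.242, 0.109], [0.966, 0.248, 0.066, -0.67], [0.002, 0.25, -0.968, 0.383], [0.0, 0.0, 0.0, 1.0]]
{'clock': 0.15, 'joint_pos': array([-5.86084800e+01,  2.05832662e+01,  6.48090131e-01, -1.65979597e-02,
       -7.01342323e+01, -1.65076630e+01]), 'qvel': array([ 0.04870213, -0.14178524,  0.23353174,  0.0196345 , -0.01218154,
       -0.02888018]), 'tau': array([-7.29457661e-04, -5.83276999e+01,  2.93288898e+01,  7.00120345e+00,
        8.72483739e-03, -1.14241043e-04]), 'tool_pos': array([ 0.17329399, -0.65201856,  0.22583471]), 'orientation': array([-1.79995238e+02, -7.09818562e-02,  1.04878204e+02]), 'force': array([-1.05235327, -0.93857478,  0.35765274]), 'moment': array([0.00631485, 0.00735936, 0.02848664]), 'opening': 0.08770412530846083}
```

View pics/scene0.png

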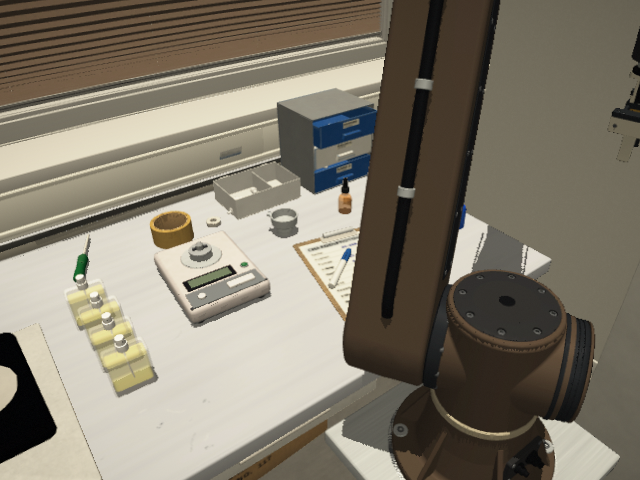

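View pics/side0.png

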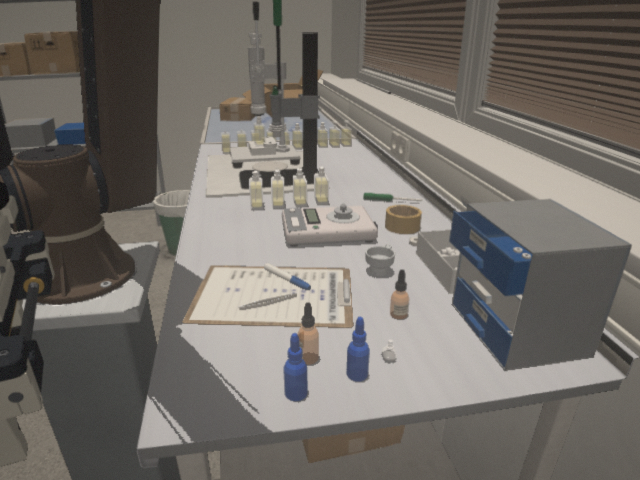

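View pics/wrist0.png

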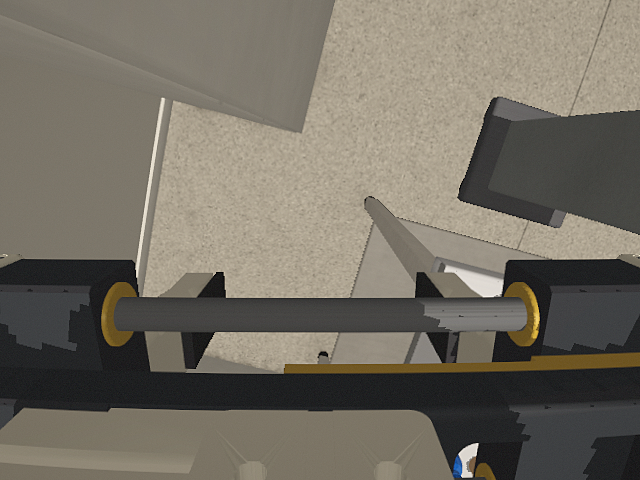

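The scene view shows the balance at (212,275), the bowl at (285,220) and one amber bottle at (345,198). The side view shows amber bottles at (309,330) and (400,295), blue bottles at (295,370) and (357,350), and the bowl at (380,262). I'll measure them next.

```bash
python3 - <<'E'
from h import *
im,D,c=load('side0'); 
cv2.imwrite('pics/sidecrop.png',cv2.resize(im[190:410,260:480],None,fx=2.7,fy=2.7,interpolation=cv2.INTER_CUBIC))
im2,D2,c2=load('scene0')
cv2.imwrite('pics/scenecrop.png',cv2.resize(im2[170:330,140:380],None,fx=3.3,fy=3.3,interpolation=cv2.INTER_CUBIC))
E
```

```text
(no output)
```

View pics/sidecrop.png

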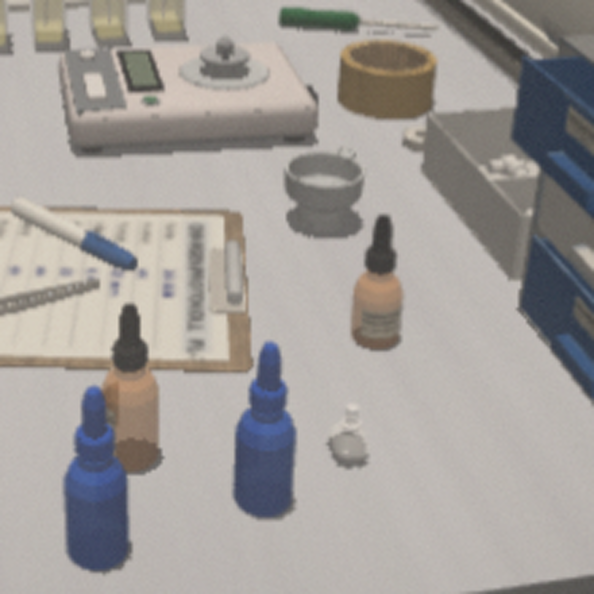

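View pics/scenecrop.png

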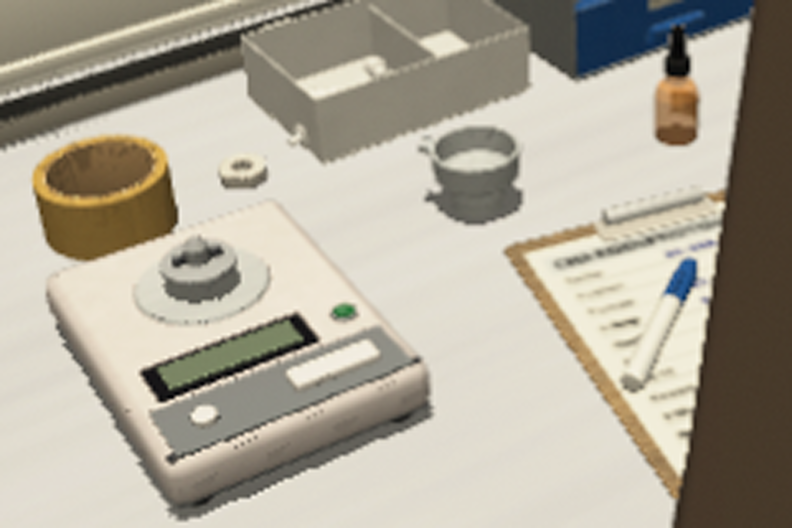

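```bash
python3 - <<'E'
from h import *
im,D,c=load('side0'); im2,D2,c2=load('scene0')
f=lambda x,y:(x/2.7+260,y/2.7+190)
g=lambda x,y:(x/3.3+140,y/3.3+170)
for n,tip,base in (('near',f(128,306),f(138,471)),('far',f(383,216),f(377,348)),('blue1',f(93,388),f(97,570)),('blue2',f(270,343),f(265,515))):
    b=onplane(c,[base],0)[0]; o=c[2][:3,3]; h=(b-o)[:2]; h/=np.linalg.norm(h); ax=b[:2]+h*0.017
    oo,d=rays(c,[tip]); d=d[0]; t=((ax-oo[:2])@d[:2])/(d[:2]@d[:2]); print(n,ax.round(4),'height',(oo+d*t)[2].round(4), (oo+d*t)[:2].round(4))
print('bowl rim side', onplane(c,[f(284,172),f(363,180),f(324,152),f(324,204)],0.047).round(4).tolist())
print('bowl rim scene', onplane(c2,[g(432,150),g(521,153),g(478,127)],0.047).round(4).tolist())
print('lip side',onplane(c,[f(345,152)],.047).round(3),'scene',onplane(c2,[g(426,142)],.047).round(3))
print('tare corners',onplane(c2,[g(287,378),g(369,338),g(382,352),g(300,390)],0.050).round(4).tolist())
print('power',onplane(c2,[g(204,413)],0.050).round(4).tolist())
print('spigot scene',onplane(c2,[g(199,241)],0.079).round(4), 'side',onplane(c,[f(225,41)],0.079).round(4))
print('balance corners top scene',onplane(c2,[g(50,285),g(275,203),g(428,372),g(170,475)],0.04).round(3).tolist())
E
```

```text
near [ 0.4578 -0.3557] height 0.106 [ 0.4521 -0.3548]
far [ 0.6457 -0.2592] height 0.0944 [ 0.6409 -0.2573]
blue1 [ 0.4216 -0.4318] height 0.1087 [ 0.4215 -0.4318]
blue2 [ 0.5251 -0.4065] height 0.1068 [ 0.5221 -0.4056]
bowl rim side [[0.6211, -0.0918, 0.047], [0.6792, -0.1159, 0.047], [0.6639, -0.0616, 0.047], [0.6365, -0.1495, 0.047]]
bowl rim scene [[0.6689, -0.0627, 0.047], [0.6267, -0.111, 0.047], [0.6761, -0.106, 0.047]]
lip side [[ 0.681 -0.065  0.047]] scene [[ 0.681 -0.065  0.047]]
tare corners [[0.4958, 0.1396, 0.05], [0.5003, 0.0821, 0.05], [0.4836, 0.0826, 0.05], [0.4813, 0.1385, 0.05]]
power [[0.496, 0.1925, 0.05]]
spigot scene [[0.6176 0.1355 0.079 ]] side [[0.6218 0.122  0.079 ]]
balance corners top scene [[0.687, 0.216, 0.04], [0.685, 0.054, 0.04], [0.462, 0.065, 0.04], [0.47, 0.227, 0.04]]
```

```bash
python3 - <<'E'
from h import *
m=ctrl.camera_model('wrist'); T=np.array(m['tool_from_camera']); print(T.round(4).tolist(),m['cx'],m['cy'])
# at tool z=h above plane, tool-frame points seen
c=(np.array([[m['fx'],0,m['cx']],[0,m['fy'],m['cy']],[0,0,1]]),m['k1'],T)
for dist in(0.1,.15,.2,.25):
    for uv in [(320,30),(320,150),(320,250),(60,150),(600,150)]:
        o,d=rays(c,[uv]); p=o+d[0]*(dist-o[2])/d[0,2]; print(dist,uv,p.round(3))
im,D,c=load('side0')
for p in [(500,190),(455,230),(450,300),(500,350),(590,350),(600,250),(478,200),(310,40),(310,175)]:
    print(p,withdepth(c,[p],D[p[1],p[0]]).round(3))
E
```

```text
[[1.0, 0.0002, 0.0001, -0.0005], [-0.0002, 0.9681, 0.2505, -0.0672], [-0.0001, -0.2505, 0.9681, -0.1572], [0.0, 0.0, 0.0, 1.0]] 319.88552276959456 236.50602345964376
0.1 (320, 30) [-0.    -0.137  0.1  ]
0.1 (320, 150) [-0.    -0.061  0.1  ]
0.1 (320, 250) [-0.    0.01  0.1 ]
0.1 (60, 150) [-0.183 -0.063  0.1  ]
0.1 (600, 150) [ 0.197 -0.064  0.1  ]
0.15 (320, 30) [-0.    -0.151  0.15 ]
0.15 (320, 150) [-0.   -0.06  0.15]
0.15 (320, 250) [-0.     0.024  0.15 ]
0.15 (60, 150) [-0.219 -0.063  0.15 ]
0.15 (600, 150) [ 0.236 -0.063  0.15 ]
0.2 (320, 30) [-0.    -0.164  0.2  ]
0.2 (320, 150) [-0.    -0.059  0.2  ]
0.2 (320, 250) [-0.     0.039  0.2  ]
0.2 (60, 150) [-0.254 -0.062  0.2  ]
0.2 (600, 150) [ 0.274 -0.062  0.2  ]
0.25 (320, 30) [-0.    -0.178  0.25 ]
0.25 (320, 150) [-0.    -0.058  0.25 ]
0.25 (320, 250) [-0.     0.054  0.25 ]
0.25 (60, 150) [-0.29  -0.061  0.25 ]
0.25 (600, 150) [ 0.313 -0.062  0.25 ]
(500, 190) [[ 0.936 -0.064  0.166]]
(455, 230) [[ 0.728 -0.269  0.172]]
(450, 300) [[ 0.762 -0.229 -0.001]]
(500, 350) [[ 0.755 -0.424  0.027]]
(590, 350) [[ 0.914 -0.444  0.017]]
(600, 250) [[ 0.868 -0.447  0.208]]
(478, 200) [[0.956 0.054 0.099]]
(310, 40) [[0.611 0.568 0.456]]
(310, 175) [[0.606 0.543 0.032]]
```

The tall bottle is the amber one at side (309,330): about 106 mm high, against about 94 mm for the other, and the blue ones are ruled out. First I'll move the wrist camera to look over the bowl and balance.

Call:
{"method": "apply_moves", "body": {"motion": [[[1,1.5,1],0],[[4,5,3],0],[[7,9,5],0],[[10,13,7],0],[[13,17,7],0],[[16,21,7],0],[[19,25,7],0],[[22,29,7],0],[[25,33,7],0],[[28,37,7],0]]}}

```text
clock: 1.15
tool_pos: [0.4496, -0.2858, 0.2973]
orientation: [179.9, 0.0, 104.9]
force: [1.5, -1.0, 0.4]
opening: 0.088
```

Call:
{"method": "apply_moves", "body": {"motion": [[[3,4,0],0],[[6,8,0],0],[[9,12,0],0],[[12,16,0],0],[[15,20,0],0],[[18,24,0],0],[[21,28,0],0],[[23,31,0],0],[[24,33,0],0],[[24,33,0],0]]}}

```text
clock: 2.15
tool_pos: [0.6893, 0.0447, 0.2956]
orientation: [-179.9, -0.0, 105.0]
force: [0.2, -0.9, -0.1]
opening: 0.0874
```

```bash
python3 - <<'E'
from h import *
snap('wrist','w1'); o=ctrl.get_obs(); print(o['clock'],o['tool_pos'],o['orientation'],o['joint_pos'],o['force'])
E
```

```text
2.2 [0.688707   0.04314751 0.2960925 ] [-1.79942143e+02 -2.05598829e-03  1.04988593e+02] [ 1.97187765e+01  2.02570019e+01  9.18456481e+00 -6.94806864e-03
 -7.89850533e+01 -9.47288513e+01] [-0.4848205  -0.73498848 -0.23864659]
```

View pics/w1.png

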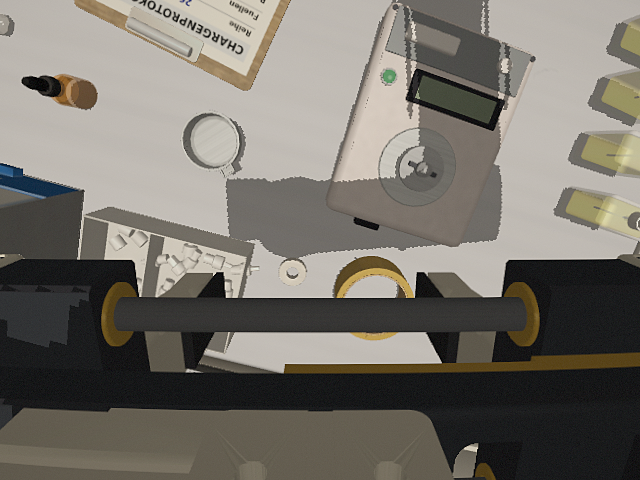

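The wrist view has everything needed: bowl rim at (213,140) with its lip towards (233,172), post at (417,168) with its dark bar visible, the tare key at (435,42) and the power key near (505,66).

```bash
python3 - <<'E'
from h import *
im,D,c=load('w1')
a=cv2.resize(im[95:190,165:260],(400,400),interpolation=cv2.INTER_CUBIC)
b=cv2.resize(im[120:215,370:465],(400,400),interpolation=cv2.INTER_CUBIC)
cv2.imwrite('pics/w1c.png',np.hstack([a,b]))
cv2.imwrite('pics/w1d.png',cv2.resize(im[0:120,350:550],(800,480),interpolation=cv2.INTER_CUBIC))
E
```

```text
(no output)
```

View pics/w1c.png

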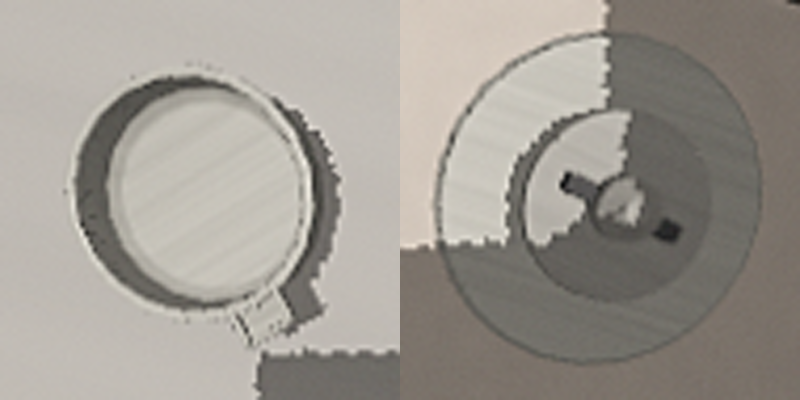

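View pics/w1d.png

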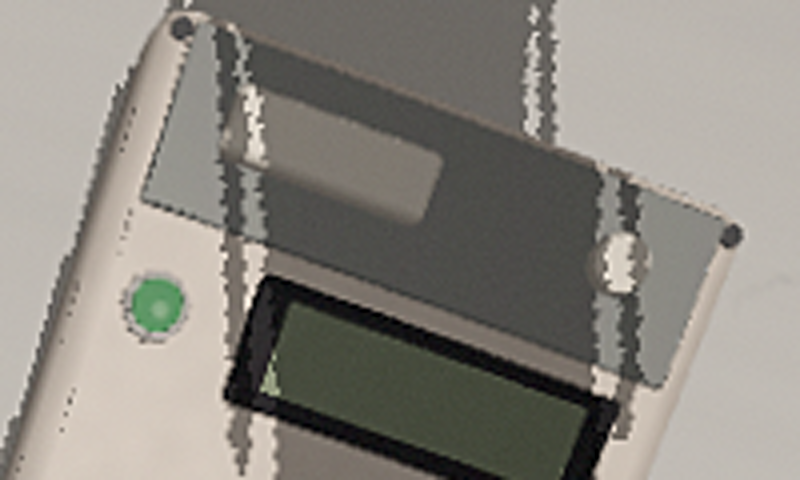

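```bash
python3 - <<'E'
from h import *
im,D,c=load('w1'); s=.2375
L=lambda x,y:(165+x*s-.4,95+y*s-.4); P=lambda x,y:(370+x*s-.4,120+y*s-.4); Q=lambda x,y:(350+x/4-.4,y/4-.4)
rim=onplane(c,[L(73,190),L(315,190),L(195,68),L(110,103),L(105,280),L(160,312),L(288,110)],.047)[:,:2]
A=np.c_[2*rim,np.ones(len(rim))]; s_=np.linalg.lstsq(A,(rim**2).sum(1),rcond=None)[0]; cen=s_[:2]; print('bowl cen',cen.round(4),'r',np.sqrt(s_[2]+cen@cen).round(4))
# inner floor circle z=.024
fl=onplane(c,[L(110,195),L(303,195),L(207,90),L(207,300)],.024)[:,:2]; print('floor cen',fl.mean(0).round(4), (fl[1]-fl[0]), fl[3]-fl[2])
lip=onplane(c,[L(258,347),L(295,325),L(235,318),L(283,288)],.047)[:,:2]
print('lip',lip.round(4).tolist()); 
a=lip[:2].mean(0)-cen; print('lip ang',np.degrees(np.arctan2(a[1],a[0])), np.linalg.norm(a))
for e in (lip[0]-lip[2],lip[1]-lip[3]): print(np.degrees(np.arctan2(e[1],e[0])))
bar=onplane(c,[P(165,183),P(275,232)],.0673)[:,:2]; d=bar[1]-bar[0]
print('bar',bar.round(4).tolist(),bar.mean(0).round(4),np.linalg.norm(d),'ang',np.degrees(np.arctan2(d[1],d[0])))
print('tip',onplane(c,[P(225,202)],.079).round(4))
sh=onplane(c,[P(122,205),P(312,205),P(217,108),P(217,302)],.062)[:,:2]; print('shoulder',((sh[0]+sh[1])/2).round(4),((sh[2]+sh[3])/2).round(4),np.linalg.norm(sh[1]-sh[0]),np.linalg.norm(sh[3]-sh[2]))
t=onplane(c,[Q(248,88),Q(442,158),Q(420,225),Q(222,150)],.050)[:,:2]; print('tare',t.round(4).tolist(),t.mean(0))
p=onplane(c,[Q(618,264)],.05)[0]; print('power',p)
y=p[:2]-t.mean(0); print(np.linalg.norm(y),'bal y ang',np.degrees(np.arctan2(y[1],y[0])))
print('depth bowl rim z etc', [withdepth(c,[q],D[int(q[1]),int(q[0])]).round(4).tolist() for q in (L(207,195),P(180,140),Q(350,160))])
E
```

```text
bowl cen [ 0.654  -0.0865] r 0.0316
floor cen [ 0.6546 -0.09  ] [-0.01318956  0.05088322] [0.05428166 0.01099524]
lip [[0.6874, -0.0631], [0.6793, -0.0549], [0.6816, -0.0704], [0.6708, -0.0598]]
lip ang 43.169133585471826 0.04021190185215399
51.62468281378683
30.480620951420494
bar [[0.6212, 0.121], [0.6252, 0.1512]] [0.6232 0.1361] 0.030486019579009215 ang 82.29844967715798
tip [[0.6217 0.1335 0.079 ]]
shoulder [0.6228 0.1367] [0.6231 0.1367] 0.047889070614778144 0.048057372249683074
tare [[0.4861, 0.0849], [0.488, 0.1376], [0.5048, 0.1374], [0.5019, 0.0829]] [0.4951936  0.11071567]
power [0.4989933  0.19058047 0.05      ]
0.07995514163108922 bal y ang 87.27611104715726
depth bowl rim z etc [[[0.6545, -0.0901, 0.0233]], [[0.6101, 0.1227, 0.0617]], [[0.4943, 0.1156, 0.0474]]]
```

```bash
python3 - <<'E'
from h import *
for tag in('w1','side0'):
    im,D,c=load(tag)
    v,u=np.mgrid[0:(240 if tag=='w1' else 480):2,0:640:2]; uv=np.c_[u.ravel(),v.ravel()]; d=D[uv[:,1],uv[:,0]]; k=d>0; 
    o,r=rays(c,uv[k]); P=o+r*d[k][:,None]
    for zlo,zhi in((.015,.4),(.08,.4)):
        s=P[(P[:,2]>zlo)&(P[:,2]<zhi)&(abs(P[:,0]-.66)<.12)&(abs(P[:,1]+.09)<.2)]
        print(tag,zlo)
        for x in np.arange(.54,.78,.02):
            print('%.2f '%x+' '.join('%3d'%(1000*max([q[2] for q in s if abs(q[0]-x)<.01 and abs(q[1]-y)<.01] or [0])) for y in np.arange(-.28,.12,.02)))
E
```

```text
w1 0.015
0.54   0   0   0  16  15   0   0   0   0   0   0   0   0   0   0   0   0  42  45  44
0.56   0   0   0  17  17  18  18  18   0   0   0   0   0   0   0   0   0  42  42  45
0.58   0   0   0   0   0   0   0  15   0   0   0   0   0   0   0   0   0  42  42  42
0.60   0   0   0   0   0   0   0   0   0   0   0   0   0   0   0   0   0  43  43  45
0.62   0  67  40   0   0   0   0   0   0  47  47  41   0   0   0   0   0  42  43  45
0.64   0  98  67   0   0   0   0   0  47  47  46  47   0   0   0   0   0  42  42  45
0.66   0  48  46   0   0   0   0   0  46  26  26  46   0   0   0   0   0  42  42  43
0.68   0   0   0   0   0   0   0   0  47  47  46  48   0   0   0   0  32  42  42  42
0.70   0   0   0   0   0   0   0   0   0   0   0   0   0   0   0   0   0  38  40  40
0.72   0   0   0   0   0   0   0   0   0   0   0   0   0   0   0   0   0   0   0   0
0.74   0   0   0   0   0   0   0   0   0   0   0   0   0   0   0   0   0   0   0   0
0.76  99 123 131   0  58  57  57  58  58  57  42  21   0   0   0   0   0   0   0   0
w1 0.08
0.54   0   0   0   0   0   0   0   0   0   0   0   0   0   0   
[... 2319 characters left out ...]
   0   0   0   0   0
0.62   0   0   0   0   0   0   0   0   0   0   0   0   0   0   0   0   0   0   0   0
0.64   0  97   0   0   0   0   0   0   0   0   0   0   0   0   0   0   0   0   0   0
0.66   0   0   0   0   0   0   0   0   0   0   0   0   0   0   0   0   0   0   0   0
0.68   0   0   0   0   0   0   0   0   0   0   0   0   0   0   0   0   0   0   0   0
0.70   0   0   0   0   0   0   0   0   0   0   0   0   0   0   0   0   0   0   0   0
0.72 202 202   0   0   0   0   0   0   0   0   0   0   0   0   0   0   0   0   0   0
0.74   0 198 188   0   0   0   0   0   0   0   0   0   0   0   0   0   0   0   0   0
0.76 212 212 211   0   0   0   0   0   0   0   0   0   0   0   0   0   0   0   0   0
```

Call:
{"method": "apply_moves", "body": {"motion": [[[-0.3,-1,-1],3],[[-1,-4,-3],9],[[-2,-7,-6],16],[[-3,-10,-9],23],[[-3.5,-12.5,-12],28],[[-3.5,-13.2,-15],28],[[-3.5,-13.2,-17],28],[[-3.5,-13.2,-17.5],28],[[-3.5,-13.2,-17.5],28],[[-3.5,-13.2,-17.5],28]]}}

```text
clock: 3.2
tool_pos: [0.6546, -0.0904, 0.1233]
orientation: [179.9, 0.1, 132.9]
force: [0.5, 0.4, 0.1]
opening: 0.0877
```

```bash
python3 - <<'E'
from h import *
snap('wrist','w2'); o=ctrl.get_obs(); print(o['clock'],o['tool_pos'],o['orientation'],o['joint_pos'],o['force'])
E
```

```text
3.25 [ 0.65472148 -0.09022707  0.12342176] [1.79890057e+02 9.92442636e-02 1.32904623e+02] [ 9.03643525e+00  2.35440215e+01 -8.93197032e+00  2.50939888e-02
 -5.73774155e+01 -5.61452183e+01] [-0.37939421  0.30231371  0.44820799]
```

View pics/w2.png

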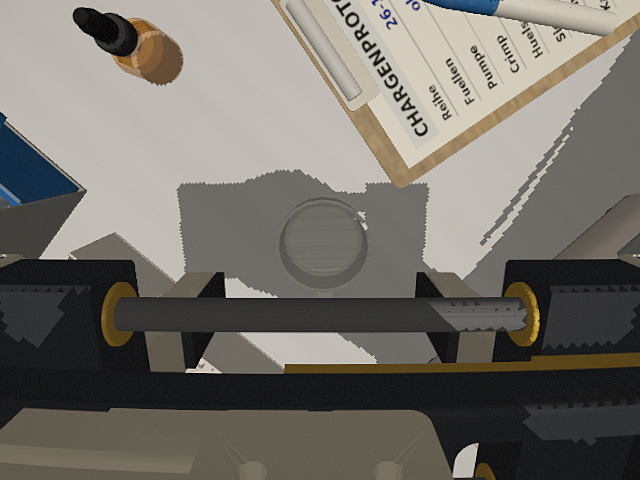

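```bash
python3 - <<'E'
from h import *
im,D,c=load('w2')
b=im[180:310,250:400]; b=cv2.convertScaleAbs(b,alpha=1.8); cv2.imwrite('pics/w2c.png',cv2.resize(b,None,fx=4.5,fy=4.5,interpolation=cv2.INTER_CUBIC))
E
```

```text
(no output)
```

View pics/w2c.png

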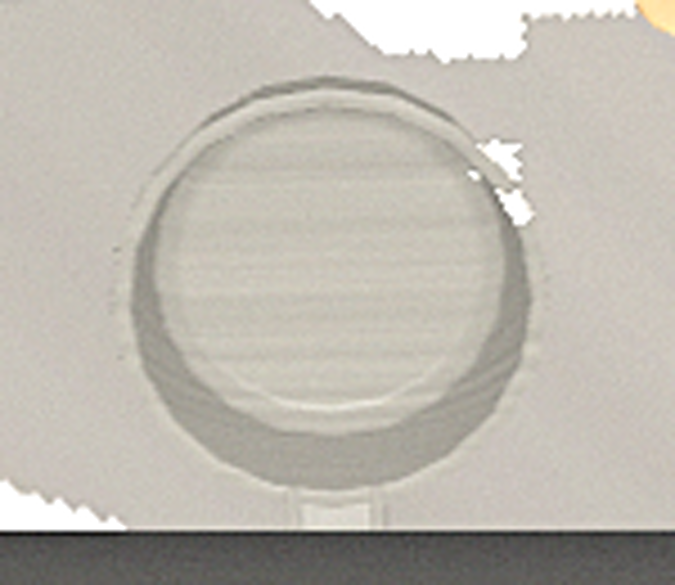

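```bash
python3 - <<'E'
from h import *
im,D,c=load('w2'); L=lambda x,y:(250+x/4.5-.4,180+y/4.5-.4)
p=onplane(c,[L(132,290),L(530,290),L(332,492),L(165,400),L(500,395)],.047)[:,:2]
A=np.c_[2*p,np.ones(len(p))]; s=np.linalg.lstsq(A,(p**2).sum(1),rcond=None)[0]; cen=s[:2]; print(cen.round(4),np.sqrt(s[2]+cen@cen).round(4))
l=onplane(c,[L(338,512)],.047)[0,:2]-cen; print(np.degrees(np.arctan2(l[1],l[0])))
e=onplane(c,[L(297,495),L(297,528),L(378,495),L(381,528)],.047)[:,:2]
for d in (e[1]-e[0],e[3]-e[2]): print(np.degrees(np.arctan2(d[1],d[0])))
a=onplane(c,[L(200,312),L(480,304)],.024)[:,:2]; print('brush',np.degrees(np.arctan2(*(a[1]-a[0])[::-1])))
E
```

```text
[ 0.6539 -0.0888] 0.0291
44.899649866762566
42.72951991149419
48.306395452834515
brush 134.63550355879173
```

Call:
{"method": "apply_moves", "body": {"motion": [[[-0.05,0.1,-1],0],[[-0.05,0.1,-3],0.5],[[-0.05,0.1,-5.5],1],[[-0.05,0.1,-8],1],[[-0.05,0.1,-9.5],1],[[-0.05,0.1,-10.3],1],[[-0.05,0.1,-10.5],1],[[-0.05,0.1,-10.5],1],[[-0.05,0.1,-10.5],1]]}}

```text
clock: 4.15
tool_pos: [0.6542, -0.0892, 0.0177]
orientation: [179.9, 0.1, 133.9]
force: [0.4, -0.7, 0.3]
opening: 0.0875
```

Call:
{"method": "apply_moves", "body": {"motion": [[[0,0,0],0],[[0,0,0],0],[[0,0,0],0],[[0,0,0],0],[[0,0,0],0],[[0,0,0],0],[[0,0,0],0],[[0,0,0],0]], "hand": 5}}

```text
clock: 4.95
tool_pos: [0.6535, -0.0892, 0.0169]
orientation: [180.0, 0.0, 133.9]
force: [-2.4, 1.5, 5.9]
opening: 0.0641
```

Call:
{"method": "apply_moves", "body": {"motion": [[[0,0,1],0],[[0,0,4],0],[[0,0,8],0],[[-0.3,2,11],4],[[-0.7,5,11.5],11],[[-1.2,9,11.5],18],[[-1.8,13,11.5],25],[[-2.4,17,11.5],31],[[-2.8,20.5,11.5],36],[[-3,22,11.5],37]]}}

```text
clock: 5.95
tool_pos: [0.6229, 0.1335, 0.1317]
orientation: [180.0, 0.0, 171.2]
force: [-0.1, -0.2, -1.7]
opening: 0.0639
```

Call:
{"method": "apply_moves", "body": {"motion": [[[0,0.6,0],0],[[0,0.6,0],0],[[0,0.6,0],0]]}}

```text
clock: 6.25
tool_pos: [0.6234, 0.1357, 0.1314]
orientation: [-180.0, -0.0, 170.8]
force: [0.6, -0.2, -1.1]
opening: 0.0639
```

```bash
python3 - <<'E'
from h import *
o=ctrl.get_obs(); print(o['clock'],o['tool_pos'],o['orientation'],o['joint_pos'],o['force'],o['opening'])
im,D,c=snap('wrist','w3'); im2,_,c2=snap('scene','s3'); im3,_,c3=snap('side','d3')
cv2.imwrite('pics/m3.png',np.hstack([cv2.resize(im[170:330,220:420],(400,320)),cv2.resize(im2[170:330,110:310],(400,320),interpolation=cv2.INTER_CUBIC)]))
cv2.imwrite('pics/m3b.png',np.hstack([cv2.resize(im3[130:250,270:420],(750,600),interpolation=cv2.INTER_CUBIC)]))
E
```

```text
6.25 [0.62340274 0.13567234 0.13143563] [-1.79978217e+02 -2.23787676e-02  1.70794186e+02] [ 2.97751095e+01  2.12692128e+01 -1.13574363e+01  3.38923305e-03
 -5.74044500e+01 -3.89827454e+01] [ 0.55507247 -0.15838039 -1.1499237 ] 0.06387994152216195
```

View pics/m3.png

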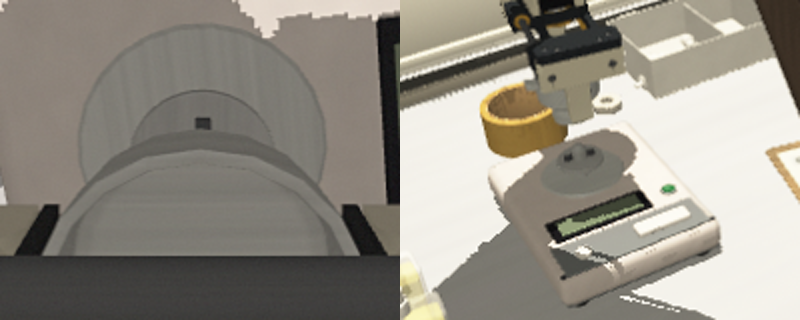

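View pics/m3b.png

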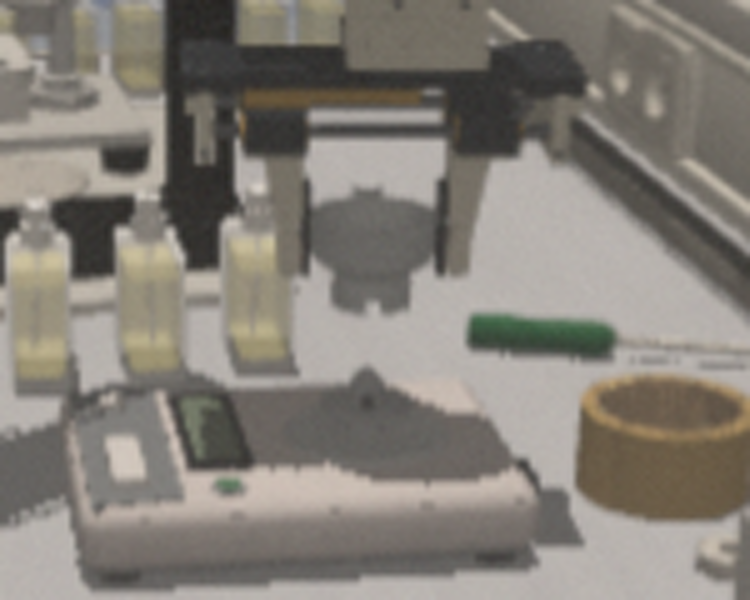

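```bash
python3 - <<'E'
from h import *
im,D,c=load('w3')
print('bar end',onplane(c,[(321.2,231.5)],.065).round(4))
g=cv2.convertScaleAbs(im[175:240,250:390],alpha=2.); cv2.imwrite('pics/w3c.png',cv2.resize(g,None,fx=5.5,fy=5.5,interpolation=cv2.INTER_CUBIC))
E
```

```text
bar end [[0.6206 0.123  0.065 ]]
```

View pics/w3c.png

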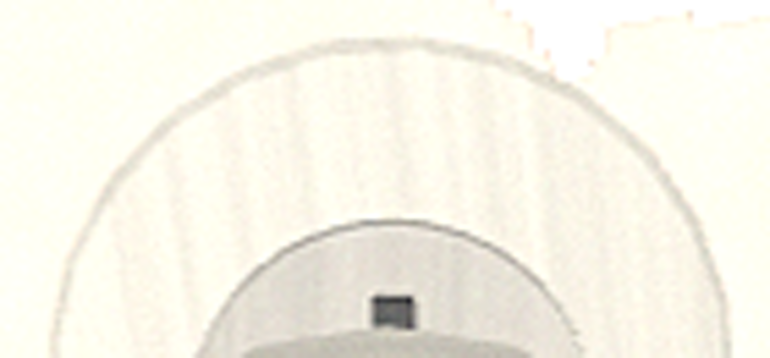

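```bash
python3 - <<'E'
from h import *
im,D,c=load('w3'); L=lambda x,y:(250+x/5.5-.4,175+y/5.5-.4)
from scipy.optimize import least_squares
p=onplane(c,[L(205,345),L(250,278),L(310,238),L(393,219),L(470,235),L(535,280),L(580,342)],.062)[:,:2]
f=lambda q:np.hypot(*(p-q[:2]).T)-.024
r=least_squares(f,[.623,.136]); print(r.x,r.fun.round(4))
A=np.c_[2*p,np.ones(len(p))]; s=np.linalg.lstsq(A,(p**2).sum(1),rcond=None)[0]; print(s[:2],np.sqrt(s[2]+s[:2]@s[:2]))
e=onplane(c,[L(393,296)],.0673)[0,:2]; d=r.x-e; print(e,np.degrees(np.arctan2(d[1],d[0])),np.linalg.norm(d))
E
```

```text
[0.62300896 0.1368603 ] [-0.0003 -0.0001  0.      0.0003  0.0001 -0.0003 -0.0002]
[0.62288023 0.13604776] 0.02334623938877333
[0.62034254 0.12049785] 80.74445116303976 0.01657828737392709
```

Call:
{"method": "apply_moves", "body": {"motion": [[[-0.05,0.07,-1],0],[[-0.05,0.07,-2.5],0],[[-0.05,0.07,-3.5],0],[[-0.05,0.07,-4],0],[[-0.05,0.07,-4.3],0],[[-0.05,0.07,-4.5],0],[[-0.05,0.07,-4.6],0],[[-0.05,0.07,-4.7],0],[[-0.05,0.07,-4.8],0],[[-0.05,0.07,-4.8],0]]}}

```text
clock: 7.4
tool_pos: [0.623, 0.1375, 0.0837]
orientation: [180.0, 0.0, 170.9]
force: [0.4, 0.4, -1.6]
opening: 0.0643
```

Call:
{"method": "apply_moves", "body": {"motion": [[[0,0,-0.05],0],[[0,0,-0.1],0],[[0,0,-0.15],0],[[0,0,-0.15],0]]}}

```text
clock: 7.8
tool_pos: [0.6229, 0.1374, 0.082]
orientation: [-180.0, -0.0, 170.9]
force: [1.0, 0.7, -2.0]
opening: 0.0642
```

Call:
{"method": "apply_moves", "body": {"motion": [[[0,0,-0.05],0],[[0,0,-0.1],0],[[0,0,-0.15],0],[[0,0,-0.2],0],[[0,0,-0.25],0],[[0,0,-0.25],0]]}}

```text
clock: 8.4
tool_pos: [0.6228, 0.1374, 0.0794]
orientation: [-180.0, -0.0, 170.9]
force: [-1.0, 0.2, -1.7]
opening: 0.0642
```

Call:
{"method": "apply_moves", "body": {"motion": [[[0,0,-0.05],0],[[0,0,-0.1],0],[[0,0,-0.1],0]]}}

```text
clock: 8.7
tool_pos: [0.6229, 0.1374, 0.0786]
orientation: [-180.0, 0.0, 170.9]
force: [-0.3, 0.3, -0.6]
opening: 0.0642
```

```bash
python3 - <<'E'
from h import *
im3,_,c3=snap('side','d4'); im2,_,_=snap('scene','s4')
cv2.imwrite('pics/m4.png',np.hstack([cv2.resize(im3[150:250,280:400],(400,333),interpolation=cv2.INTER_CUBIC),cv2.resize(im2[190:290,140:260],(400,333),interpolation=cv2.INTER_CUBIC)]))
o=ctrl.get_obs(); print(o['force'],o['moment'],o['tool_pos'])
E
```

```text
[-0.65290307  0.27146179 -1.45031506] [0.00461718 0.13808591 0.0005578 ] [0.62292038 0.13740224 0.07864037]
```

View pics/m4.png

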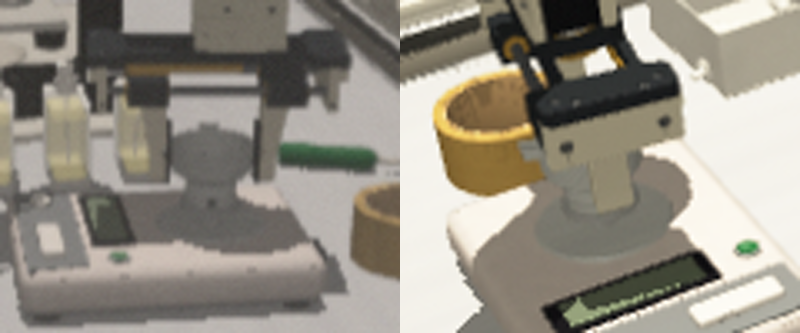

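Call:
{"method": "apply_moves", "body": {"motion": [[[0,0,-0.05],0],[[0,0,-0.1],0],[[0,0,-0.1],0]]}}

```text
clock: 9.1
tool_pos: [0.623, 0.1374, 0.0778]
orientation: [180.0, 0.0, 170.9]
force: [-1.3, 0.4, 1.2]
opening: 0.0641
```

Call:
{"method": "apply_moves", "body": {"motion": [[[0,0,0],0],[[0,0,0],0],[[0,0,0],0],[[0,0,0],0]], "hand": 8.7}}

```text
clock: 9.5
tool_pos: [0.6229, 0.1374, 0.0775]
orientation: [-180.0, -0.0, 170.9]
force: [-0.2, -0.1, 0.6]
opening: 0.0859
```

Call:
{"method": "apply_moves", "body": {"motion": [[[0,0,0.5],0],[[0,0,2],0],[[0,0,5],0],[[-2,0,9],0],[[-4,-1,13],-4],[[-6,-2,16],-8],[[-7,-3,17],-8],[[-7,-3,17],-8]]}}

```text
clock: 10.3
tool_pos: [0.5527, 0.1069, 0.2504]
orientation: [179.8, 0.2, 162.9]
force: [0.2, 1.4, -0.3]
opening: 0.0867
```

```bash
python3 - <<'E'
from h import *
o=ctrl.get_obs(); print(o['clock'],o['tool_pos'],o['orientation'],o['joint_pos'],o['force'],o['opening'])
im,D,c=snap('wrist','w5'); im2,_,c2=snap('scene','s5'); im3,_,c3=snap('side','d5')
cv2.imwrite('pics/m5b.png',np.hstack([cv2.resize(im3[150:250,280:400],(400,333),interpolation=cv2.INTER_CUBIC),cv2.resize(im2[190:290,140:260],(400,333),interpolation=cv2.INTER_CUBIC)]))
E
```

```text
10.3 [0.55266077 0.10688735 0.25040493] [179.81097258   0.18491198 162.92215713] [ 3.08754075e+01  8.99307792e+00 -1.18031031e+01  1.14830585e-02
 -6.89396057e+01 -4.79570471e+01] [ 0.23658999  1.37806222 -0.29846829] 0.08667868676396526
```

View pics/w5.png

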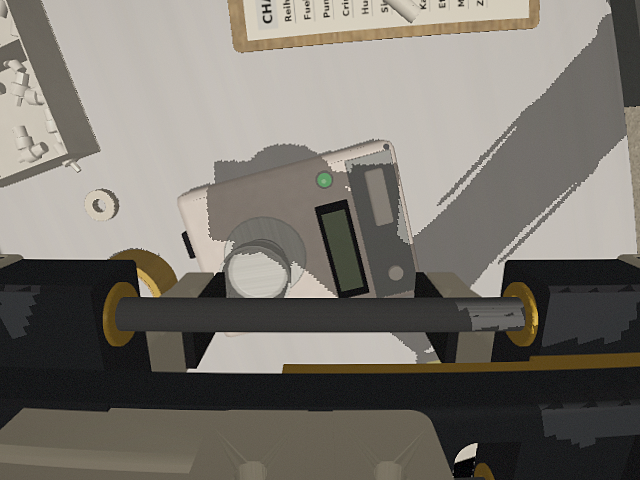

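View pics/m5b.png

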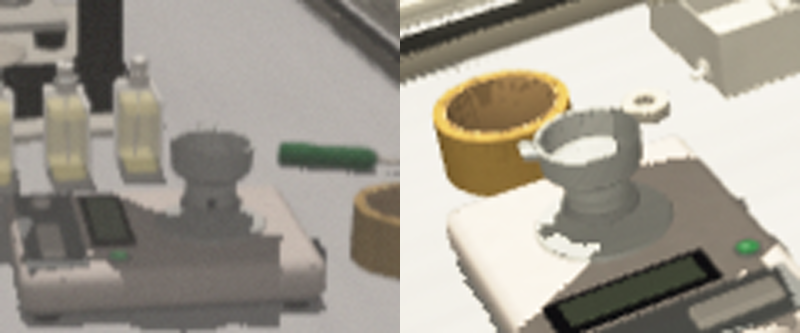

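```bash
python3 - <<'E'
from h import *
im,D,c=load('w5'); 
for q in [(245,270),(260,272),(275,265)]: print('floor',withdepth(c,[q],D[q[1],q[0]]).round(4))
v,u=np.mgrid[225:298,215:300]; uv=np.c_[u.ravel(),v.ravel()]; o,r=rays(c,uv); P=o+r*D[uv[:,1],uv[:,0]][:,None]
k=(P[:,2]>.1)&(P[:,2]<.13); print(k.sum(),np.percentile(P[k,2],[5,50,80,95,99]))
cv2.imwrite('pics/w5c.png',np.hstack([cv2.resize(im[140:310,330:430],(400,680))[:600],cv2.resize(im[225:300,210:310],(400,300)).repeat(2,0)]))
E
```

```text
floor [[0.6345 0.1332 0.0839]]
floor [[0.6213 0.1387 0.0854]]
floor [[0.6058 0.1363 0.0851]]
560 [0.10131983 0.10694965 0.10772515 0.10835309 0.10878651]
```

View pics/w5c.png

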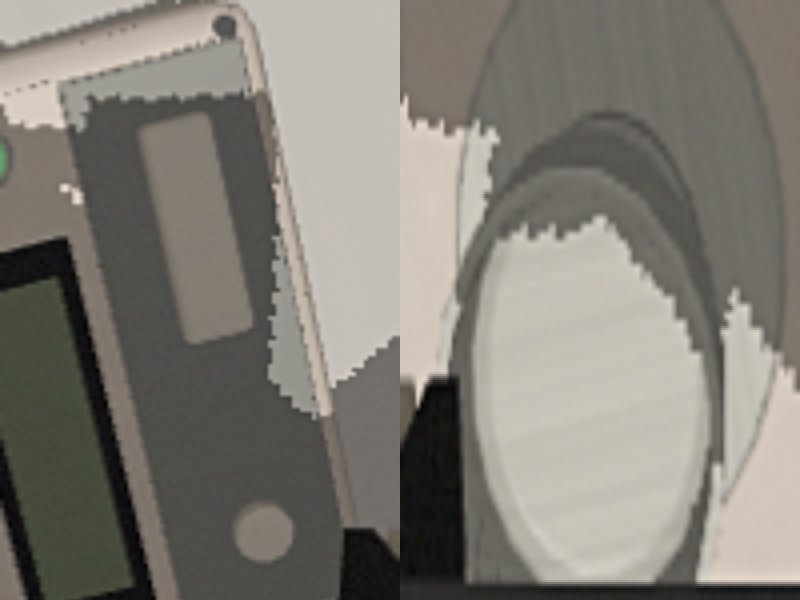

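```bash
python3 - <<'E'
from h import *
im,D,c=load('w5'); p=onplane(c,[(330+x/4-.4,140+y/4-.4) for x,y in[(138,128),(205,112),(252,328),(188,344)]],.05); print(p.round(4),p.mean(0))
print(onplane(c,[(330+264/4-.4,140+532/4-.4)],.05))
E
```

```text
[[0.5015 0.0821 0.05  ]
 [0.4851 0.0831 0.05  ]
 [0.4874 0.1377 0.05  ]
 [0.5037 0.137  0.05  ]] [0.49445005 0.10996548 0.05      ]
[[0.49764183 0.19084126 0.05      ]]
```

Call:
{"method": "apply_moves", "body": {"motion": [[[-0.5,0,-0.5],-6],[[-1.5,0.1,-2],-14],[[-2.5,0.2,-4],-22],[[-3.5,0.3,-6],-30],[[-4.5,0.4,-8],-38],[[-5.5,0.4,-9],-46],[[-5.8,0.4,-10],-54],[[-5.8,0.4,-11],-62],[[-5.8,0.4,-12],-70],[[-5.8,0.4,-13],-75.5]], "hand": 0}}

```text
clock: 11.45
tool_pos: [0.4946, 0.1113, 0.1155]
orientation: [-179.9, 0.1, 87.1]
force: [-0.6, 0.5, 0.6]
opening: 0.0124
```

Call:
{"method": "apply_moves", "body": {"motion": [[[0,0,-1],0],[[0,0,-3],0],[[0,0,-4.5],0],[[0,0,-4.5],0],[[0,0,-4.5],0]]}}

```text
clock: 11.95
tool_pos: [0.4948, 0.1113, 0.072]
orientation: [-179.9, 0.1, 87.5]
force: [-0.1, -0.6, -0.4]
opening: 0.0007
```

Positioned over the tare key; next I'll go down in small steps, watching the force.

Call:
{"method": "apply_moves", "body": {"motion": [[[0,0,-0.8],0],[[0,0,-1.5],0],[[0,0,-1.9],0],[[0,0,-2.1],0],[[0,0,-2.2],0],[[0,0,-2.3],0],[[0,0,-2.3],0]]}}

```text
clock: 12.65
tool_pos: [0.495, 0.1114, 0.0497]
orientation: [180.0, -0.0, 87.4]
force: [-1.9, -0.9, 1.0]
opening: 0.0002
```

Call:
{"method": "apply_moves", "body": {"motion": [[[0,0,-0.1],0],[[0,0,-0.2],0],[[0,0,-0.3],0],[[0,0,-0.35],0],[[0,0,-0.35],0]]}}

```text
clock: 13.15
tool_pos: [0.495, 0.1115, 0.0462]
orientation: [180.0, -0.0, 87.4]
force: [-1.0, -1.8, 4.1]
opening: 0.0002
```

Call:
{"method": "apply_moves", "body": {"motion": [[[0,0,-0.05],0],[[0,0,-0.05],0],[[0,0,-0.05],0],[[0,0,-0.05],0]]}}

```text
clock: 13.55
tool_pos: [0.495, 0.1115, 0.0456]
orientation: [180.0, -0.0, 87.4]
force: [0.1, -0.5, 4.6]
opening: 0.0005
```

```bash
python3 - <<'E'
from h import *
im3,_,c3=snap('side','d6');im2,_,_=snap('scene','s6')
cv2.imwrite('pics/m6.png',np.hstack([cv2.resize(im3[170:250,275:395],(400,267),interpolation=cv2.INTER_CUBIC),cv2.resize(im2[220:300,160:280],(400,267),interpolation=cv2.INTER_CUBIC)]))
E
```

```text
(no output)
```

View pics/m6.png

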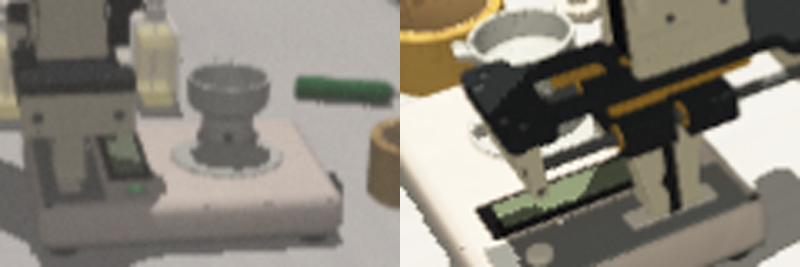

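Call:
{"method": "apply_moves", "body": {"motion": [[[0,0,0.5],0],[[0,0,2],0],[[0,0,5],0],[[0,0,9],0],[[0,0,13],0],[[0,-4,16],0],[[0,-9,17],0],[[0,-14,17],0],[[0,-18,17],0],[[0,-22,17],0]], "hand": 8.7}}

```text
clock: 14.65
tool_pos: [0.4943, -0.1103, 0.2158]
orientation: [180.0, -0.0, 87.4]
force: [0.5, 0.0, -0.0]
opening: 0.0748
```

Call:
{"method": "apply_moves", "body": {"motion": [[[-0.5,-1,0.5],8],[[-1,-2,1],16],[[-1.5,-4,1.5],24],[[-2,-6,2],32],[[-2.5,-8,2.5],40],[[-3,-10,3],48],[[-3.5,-12,3.5],56],[[-4,-14,4],64],[[-5,-16,4],72],[[-6,-18.5,4],80]]}}

```text
clock: 15.65
tool_pos: [0.4343, -0.2939, 0.2556]
orientation: [180.0, -0.0, 167.7]
force: [0.2, -0.6, -0.0]
opening: 0.0871
```

Call:
{"method": "apply_moves", "body": {"motion": [[[0,0,0],8],[[0,0,0],16],[[0,0,0],24],[[0,0,0],32],[[0,0,0],33],[[0,0,0],33]]}}

```text
clock: 16.25
tool_pos: [0.4347, -0.2934, 0.2554]
orientation: [180.0, -0.0, -159.8]
force: [0.5, -0.2, 0.4]
opening: 0.0869
```

```bash
python3 - <<'E'
from h import *
o=ctrl.get_obs(); print(o['clock'],o['tool_pos'],o['orientation'],o['joint_pos'],o['opening'])
im,D,c=snap('wrist','w7'); im3,_,c3=snap('side','d7'); snap('scene','s7')
E
```

```text
16.25 [ 0.43471281 -0.29344718  0.25542482] [ 1.79976108e+02 -1.31171832e-02 -1.59792665e+02] [-1.25807562e+01  5.23482663e+00 -1.55326523e+01 -1.38820463e-02
 -6.92564873e+01  3.27930078e+01] 0.08691027727621192
```

View pics/w7.png

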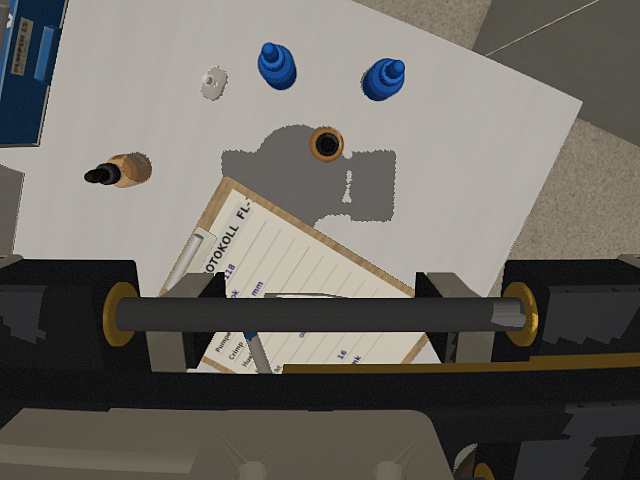

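View pics/s7.png

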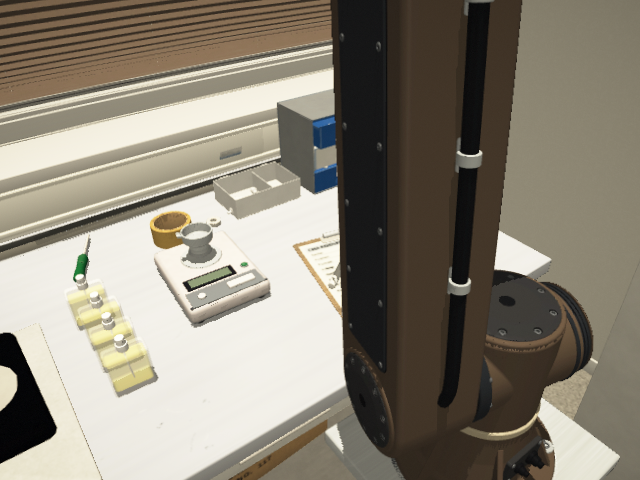

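The wrist view shows the two amber candidates at (327,144) and (120,172), and blue bottles at (277,66) and (383,79). By the height measured earlier, the one at (327,144) is the tall one. I'll confirm that in this view, using depth, and in one crop.

```bash
python3 - <<'E'
from h import *
im,D,c=load('w7')
cv2.imwrite('pics/w7c.png',cv2.resize(im[30:200,70:410],(800,400),interpolation=cv2.INTER_CUBIC))
v,u=np.mgrid[20:250,60:450]; uv=np.c_[u.ravel(),v.ravel()]; o,r=rays(c,uv); P=(o+r*D[uv[:,1],uv[:,0]][:,None])
for n,x,y in(('tall',.455,-.355),('short',.643,-.258),('b1',.4216,-.4318),('b2',.523,-.406)):
    k=(np.hypot(P[:,0]-x,P[:,1]-y)<.035)&(P[:,2]<.13)&(P[:,2]>.02); q=P[k]; 
    b=q[q[:,2]>q[:,2].max()-.02]; s=q[(q[:,2]>.04)&(q[:,2]<.075)]
    print(n,'top',np.percentile(q[:,2],99.5).round(4),'bulb xy',b[:,:2].mean(0).round(4),'body ext',s[:,:2].min(0).round(4),s[:,:2].max(0).round(4))
E
```

```text
tall top 0.1089 bulb xy [ 0.4519 -0.3573] body ext [ 0.4352 -0.3729] [ 0.4687 -0.3397]
short top 0.0967 bulb xy [ 0.6363 -0.2615] body ext [ 0.6234 -0.2757] [ 0.6538 -0.245 ]
b1 top 0.109 bulb xy [ 0.4216 -0.4304] body ext [ 0.4039 -0.4493] [ 0.4375 -0.4156]
b2 top 0.109 bulb xy [ 0.5187 -0.4076] body ext [ 0.5033 -0.4258] [ 0.5377 -0.3913]
```

View pics/w7c.png

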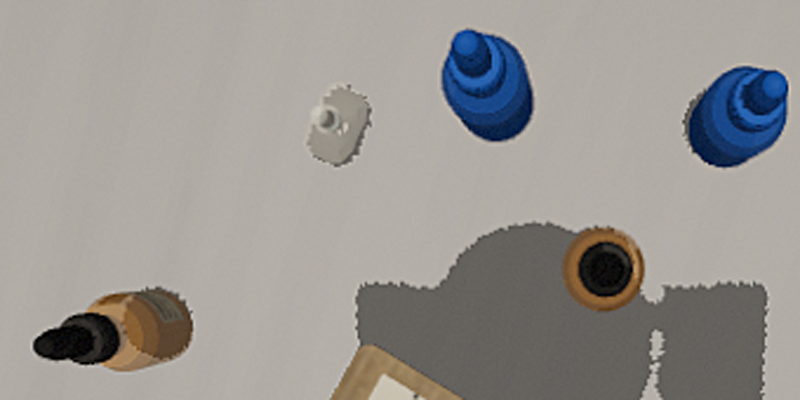

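Confirmed: the amber bottle at wrist (327,144) tops out at 109 mm (the other at 97 mm), and its axis is at about (0.452, -0.3565). I'll grasp it near the top of its body.

Call:
{"method": "apply_moves", "body": {"motion": [[[0.5,-1.5,-1],0],[[1,-4,-3],0],[[1.6,-6,-6],0],[[1.7,-6.3,-9],0],[[1.7,-6.3,-12],0],[[1.7,-6.3,-15],0],[[1.7,-6.3,-18],0],[[1.7,-6.3,-20],0],[[1.7,-6.3,-20.8],0],[[1.7,-6.3,-20.8],0]]}}

```text
clock: 17.4
tool_pos: [0.4512, -0.3567, 0.0461]
orientation: [179.9, -0.1, -159.7]
force: [0.2, -0.3, 1.6]
opening: 0.0867
```

Call:
{"method": "apply_moves", "body": {"motion": [[[0,0,0],0],[[0,0,0],0]], "hand": 6}}

```text
clock: 17.6
tool_pos: [0.4528, -0.3571, 0.0488]
orientation: [-179.9, 0.1, -159.6]
force: [1.0, 0.1, -0.2]
opening: 0.0762
```

Call:
{"method": "apply_moves", "body": {"motion": [[[0,0,-0.1],0],[[0,0,-0.1],0],[[0,0,-0.1],0]]}}

```text
clock: 17.9
tool_pos: [0.4521, -0.3566, 0.047]
orientation: [-180.0, 0.0, -159.6]
force: [0.0, 1.2, 1.1]
opening: 0.0608
```

```bash
python3 - <<'E'
from h import *
o=ctrl.get_obs(); print(o['tool_pos'],o['force'],o['opening'])
im3,_,c3=snap('side','d8')
cv2.imwrite('pics/m8.png',cv2.resize(im3[240:410,230:430],(706,600),interpolation=cv2.INTER_CUBIC))
E
```

```text
[ 0.45210062 -0.35660896  0.04700855] [0.04325496 1.17772624 1.08972758] 0.06075118054517441
```

View pics/m8.png

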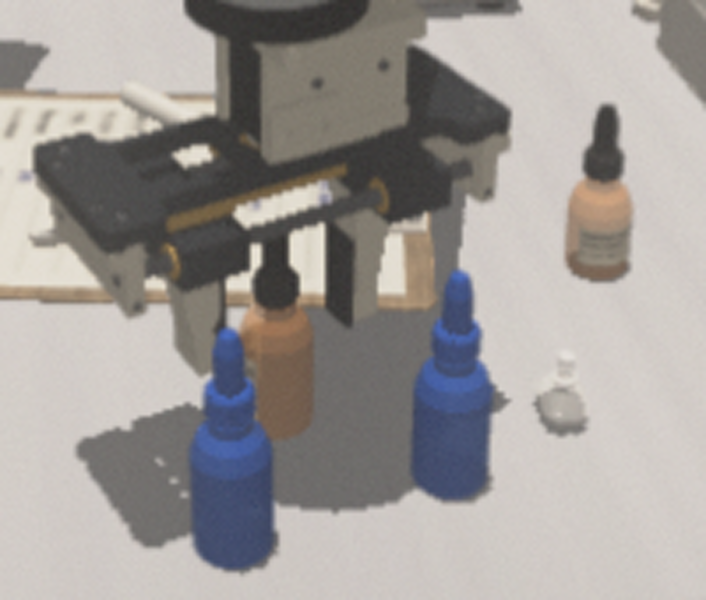

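Call:
{"method": "apply_moves", "body": {"motion": [[[0,0,0],0],[[0,0,0],0],[[0,0,0],0],[[0,0,0],0],[[0,0,0],0],[[0,0,0],0],[[0,0,0],0],[[0,0,0],0]], "hand": 2.5}}

```text
clock: 18.75
tool_pos: [0.4519, -0.3566, 0.0465]
orientation: [180.0, -0.0, -159.6]
force: [0.1, 0.1, -0.0]
opening: 0.0317
```

Call:
{"method": "apply_moves", "body": {"motion": [[[0,0,0],0],[[0,0,0.1],0],[[0,0,0.3],0],[[0,0,0.6],0],[[0,0,1],0],[[0,0,1],0]]}}

```text
clock: 19.35
tool_pos: [0.4523, -0.3568, 0.0573]
orientation: [-179.9, 0.0, -159.6]
force: [-0.3, -0.0, -0.8]
opening: 0.0314
```

```bash
python3 - <<'E'
from h import *
o=ctrl.get_obs(); print(o['tool_pos'],o['force'],o['opening'])
im3,_,c3=snap('side','d9')
cv2.imwrite('pics/m9.png',cv2.resize(im3[260:380,260:380],(600,600),interpolation=cv2.INTER_CUBIC))
E
```

```text
[ 0.4523469  -0.35678969  0.05734538] [-0.31662703 -0.03268171 -0.84808544] 0.031376866536790955
```

View pics/m9.png

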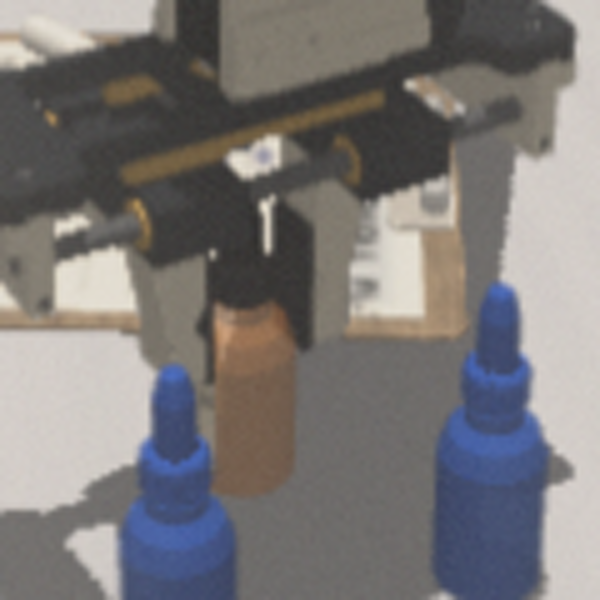

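Call:
{"method": "apply_moves", "body": {"motion": [[[0,0,1],0],[[0,0,3],0],[[0,0,6],0],[[0,0,9],0],[[0.5,1.5,12],0],[[1.5,4,14],0],[[2.8,8,14.3],0],[[4.2,12,14.3],0],[[5.6,16,14.3],0],[[7,20,14.3],0]]}}

```text
clock: 20.4
tool_pos: [0.5221, -0.155, 0.2006]
orientation: [-180.0, 0.1, -159.6]
force: [0.8, -0.5, 0.0]
opening: 0.0317
```

Call:
{"method": "apply_moves", "body": {"motion": [[[1.4,4,0],0],[[2.8,8,0],0],[[4.2,12,0],0],[[5.6,16,0],0],[[7,20,0],0],[[8.2,23.5,0],0],[[9.2,26.5,0],0],[[9.8,28.3,0],0],[[10.1,29.2,0],0],[[10.1,29.3,0],0]]}}

```text
clock: 21.4
tool_pos: [0.6229, 0.1368, 0.1995]
orientation: [-180.0, -0.0, -159.6]
force: [-0.4, 0.1, -1.0]
opening: 0.0318
```

Call:
{"method": "apply_moves", "body": {"motion": [[[0,0,0],0],[[0,0,0],0],[[0,0,0],0],[[0,0,0],0]]}}

```text
clock: 21.8
tool_pos: [0.6228, 0.1356, 0.1998]
orientation: [180.0, 0.0, -159.7]
force: [1.2, -1.2, -0.8]
opening: 0.0315
```

```bash
python3 - <<'E'
from h import *
o=ctrl.get_obs(); print(o['clock'],o['tool_pos'],o['orientation'],o['force'],o['opening'])
im3,_,c3=snap('side','d10'); im2,_,_=snap('scene','s10')
cv2.imwrite('pics/m10.png',np.hstack([cv2.resize(im3[110:240,280:410],(400,400),interpolation=cv2.INTER_CUBIC),cv2.resize(im2[160:290,140:270],(400,400),interpolation=cv2.INTER_CUBIC)]))
snap('wrist','w10')
E
```

```text
21.8 [0.62281358 0.13563619 0.19980515] [ 1.79999428e+02  1.20829513e-02 -1.59665990e+02] [ 1.15358447 -1.18271809 -0.79493346] 0.03147353242147945
```

View pics/m10.png

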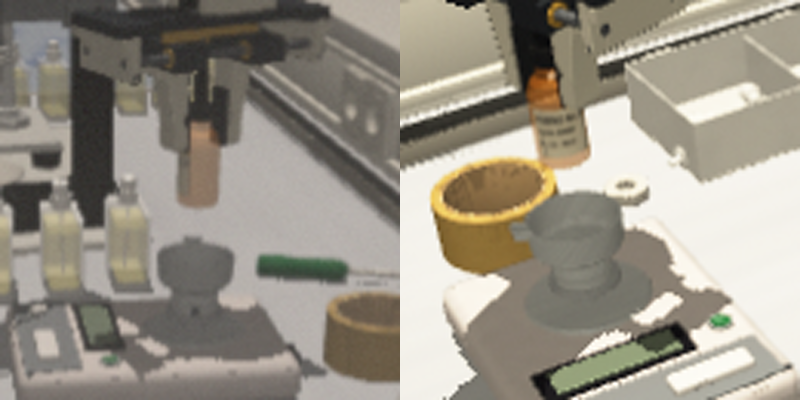

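View pics/w10.png

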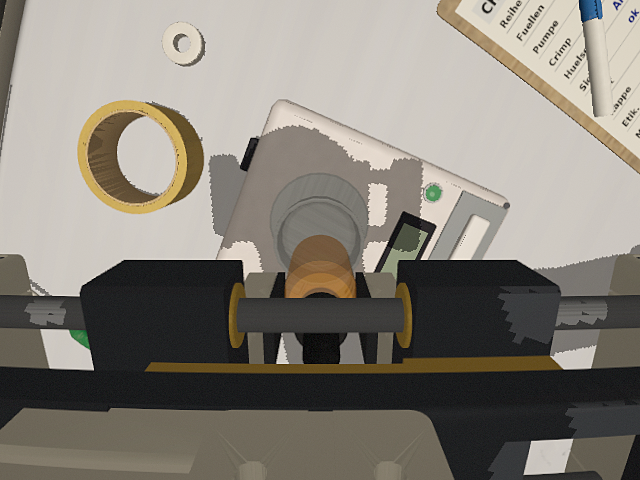

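```bash
python3 - <<'E'
from h import *
tcp=np.array([.6228,.1356,.1998]); b=tcp-[0,0,.0465]
out=[]
for t,box in(('d10',(110,240,280,410)),('s10',(160,290,140,270)),('w10',(180,320,250,390))):
    im,D,c=load(t); y0,y1,x0,x1=box; s=400/(y1-y0); v=cv2.resize(im[y0:y1,x0:x1],(400,400),interpolation=cv2.INTER_CUBIC)
    def dr(P,col):
        q=((proj(c,P)-[x0,y0]+.5)*s).astype(np.int32); cv2.polylines(v,[q.reshape(-1,1,2)],False,col,1)
    a=np.linspace(0,2*np.pi,40)
    for z,r in((0,.017),(.068,.017)): dr(np.c_[b[0]+r*np.cos(a),b[1]+r*np.sin(a),np.full(40,b[2]+z)],(0,0,255))
    dr([b,b+[0,0,.09]],(0,255,0))
    for z,r in((.1085,.0325),): dr(np.c_[.623+r*np.cos(a),.137+r*np.sin(a),np.full(40,z)],(255,0,0))
    out.append(v)
cv2.imwrite('pics/o10.png',cv2.resize(np.hstack(out),(798,266)) if 0 else np.hstack(out[:2])); cv2.imwrite('pics/o10w.png',out[2])
E
```

```text
(no output)
```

View pics/o10.png

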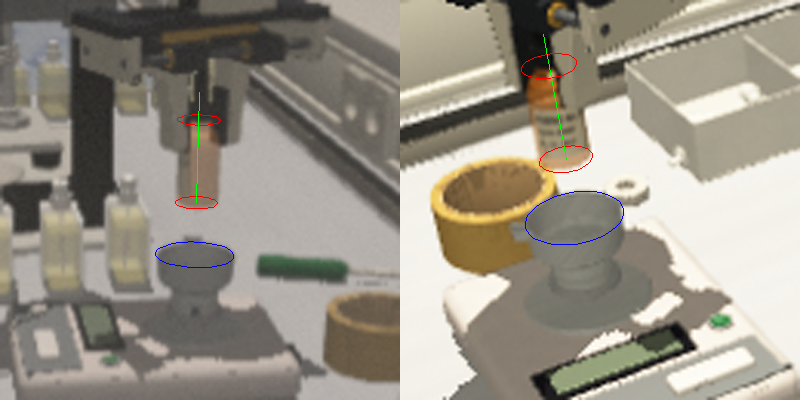

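View pics/o10w.png

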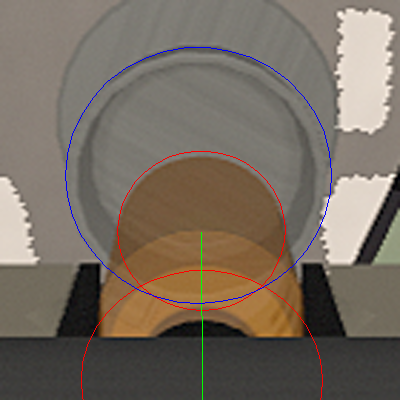

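The overlay shows the bottle upright and centred over the bowl to about 1 mm, so I'll lower it.

Call:
{"method": "apply_moves", "body": {"motion": [[[0,0.1,-0.5],0],[[0,0.1,-1.5],0],[[0,0.1,-2.5],0],[[0,0.1,-3.5],0],[[0,0.1,-4.5],0],[[0,0.1,-5.3],0],[[0,0.1,-5.9],0],[[0,0.1,-6.2],0],[[0,0.1,-6.4],0],[[0,0.1,-6.4],0]]}}

```text
clock: 22.95
tool_pos: [0.623, 0.1374, 0.1356]
orientation: [-180.0, 0.0, -159.6]
force: [0.8, 0.4, -0.9]
opening: 0.0315
```

Call:
{"method": "apply_moves", "body": {"motion": [[[0,0,-0.05],0],[[0,0,-0.1],0],[[0,0,-0.15],0],[[0,0,-0.2],0],[[0,0,-0.2],0]]}}

```text
clock: 23.45
tool_pos: [0.6229, 0.1374, 0.1335]
orientation: [180.0, -0.0, -159.6]
force: [0.8, 0.4, -0.6]
opening: 0.0317
```

Call:
{"method": "apply_moves", "body": {"motion": [[[0,0,-0.05],0],[[0,0,-0.1],0],[[0,0,-0.1],0]]}}

```text
clock: 23.75
tool_pos: [0.6229, 0.1374, 0.1325]
orientation: [-180.0, -0.0, -159.6]
force: [0.3, 0.8, -1.0]
opening: 0.0314
```

Call:
{"method": "apply_moves", "body": {"motion": [[[0,0,-0.05],0],[[0,0,-0.05],0],[[0,0,-0.05],0]]}}

```text
clock: 24.05
tool_pos: [0.6229, 0.1374, 0.1321]
orientation: [-180.0, 0.0, -159.6]
force: [-0.3, 0.5, -0.4]
opening: 0.0318
```

Call:
{"method": "apply_moves", "body": {"motion": [[[0,0,-0.05],0],[[0,0,-0.1],0],[[0,0,-0.1],0]]}}

```text
clock: 24.35
tool_pos: [0.623, 0.1374, 0.1312]
orientation: [-180.0, 0.0, -159.6]
force: [-0.2, 0.4, 1.1]
opening: 0.0319
```

Call:
{"method": "apply_moves", "body": {"motion": [[[0,0,0],0],[[0,0,0],0],[[0,0,0],0],[[0,0,0],0],[[0,0,0],0]], "hand": 7.5}}

```text
clock: 24.85
tool_pos: [0.6229, 0.1374, 0.131]
orientation: [-180.0, -0.0, -159.6]
force: [0.6, -0.4, 0.7]
opening: 0.0661
```

Call:
{"method": "apply_moves", "body": {"motion": [[[0,0,0.5],0],[[0,0,2],0],[[0,0,4],0],[[0,0,7],0],[[0,0,11],0],[[-1,-1,14],0],[[-3,-3,16],0],[[-5,-6,17],0],[[-6,-8,17],0],[[-6,-8,17],0]]}}

```text
clock: 25.85
tool_pos: [0.5618, 0.0555, 0.3022]
orientation: [180.0, 0.1, -159.7]
force: [0.4, 0.2, 0.6]
opening: 0.0752
```

```bash
python3 - <<'E'
from h import *
o=ctrl.get_obs(); print(o['clock'],o['tool_pos'],o['force'],o['opening'])
im3,_,c3=snap('side','d11'); im2,_,c2=snap('scene','s11'); im,D,c=snap('wrist','w11')
out=[]
for v,(y0,y1,x0,x1),cc in((im3,(150,250,280,380),c3),(im2,(180,300,150,270),c2)):
    out.append(cv2.resize(v[y0:y1,x0:x1],(400,400),interpolation=cv2.INTER_CUBIC))
cv2.imwrite('pics/m11.png',np.hstack(out))
E
```

```text
25.85 [0.56178519 0.05547688 0.30219749] [0.41106673 0.24871552 0.64149516] 0.07518126434330409
```

View pics/m11.png

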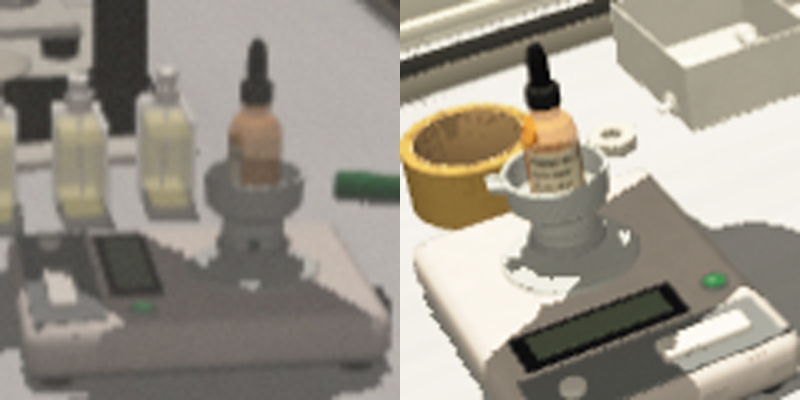

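View pics/d11.png

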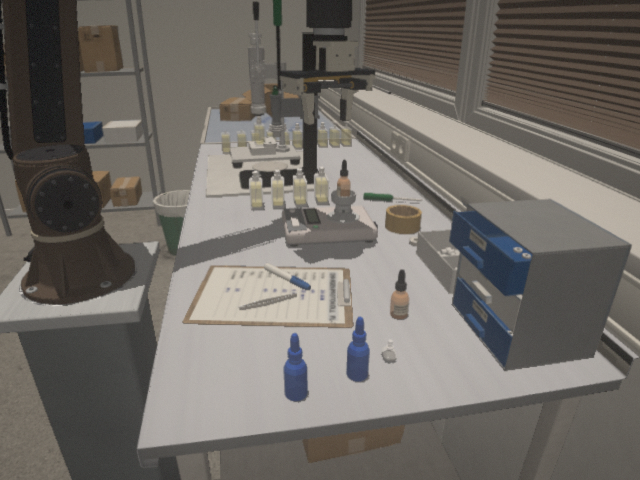

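View pics/w11.png

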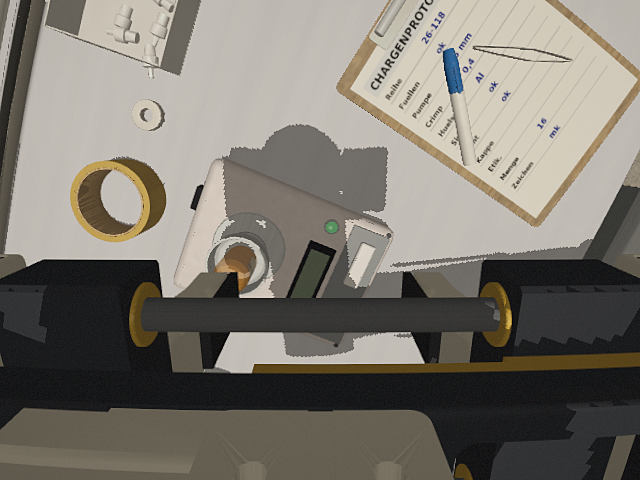

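The bottle stands upright in the bowl, the gripper is clear and nothing else has moved. One last rim height check, then I'll hand in.

```bash
python3 - <<'E'
from h import *
for t in('w11','s11'):
    im,D,c=load(t); v,u=np.mgrid[150:300,140:300]; uv=np.c_[u.ravel(),v.ravel()]; o,r=rays(c,uv); P=o+r*D[uv[:,1],uv[:,0]][:,None]
    d=np.hypot(P[:,0]-.623,P[:,1]-.137); k=(d>.027)&(d<.034)&(P[:,2]>.1)&(P[:,2]<.125); print(t,k.sum(),np.percentile(P[k,2],[50,90,99]) if k.any() else '')
    k=(d<.02)&(P[:,2]>.13)&(P[:,2]<.3); print('top',P[k,2].max() if k.any() else '', P[k][P[k,2]>.175].mean(0) if k.any() else '')
ctrl.close_job()
E
```

```text
w11 591 [0.10670861 0.10801484 0.10875662]
top 0.1557864082358108 [nan nan nan]
s11 223 [0.10666013 0.11028287 0.11139193]
top 0.1958026008533949 [0.61832905 0.13840689 0.18513937]
the job is handed in; nothing more can be done<stdin>:5: RuntimeWarning: Mean of empty slice.
  ret = um.true_divide(
```

I did the whole job in the order asked and handed it in at about 26 s of the 72 s allowed; no verdict is reported.

- **Bowl:** I lined its slot up with the cross bar before lowering, so it went straight home with only about 3 N of pressing, and I let go. Its rim then measured about 108 mm, where 108.5 mm is expected when home and about 114 mm if it were still resting on the bar.
- **Tare key:** I pressed it once to about 4.6 N, roughly 4 mm of travel, and let it spring back. The key's travel is inferred from force and height, not read directly. As I lifted off, the fingers started opening, so they may have slid a few millimetres along the key, still well clear of the power key.
- **Tall bottle:** I picked the amber one that measured 109 mm, against 97 mm for the other, and stood it upright in the bowl with about 2 N of contact.
- **Last checks:** The pictures show the bottle upright, the gripper clear, and everything else where it stood. The wrist view still puts the rim at about 108 mm. The scene camera's rim reading was noisier, with a median of 107 mm and stray readings up to 111 mm; that is within its accuracy and still below the height for a bowl sitting on the bar. I did not read the display.

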